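Dock a test gauge in its bench cradle and shut the swing bar

TASK

Dock the test gauge in the aluminium bench cradle for pointer setting. Grip and lift nothing: gently push the gauge along the bench with the fingertips, stem first, until the stem is in the cradle's slot and the round case sits home against both faces of the V; then push the swing bar by its upright black pin all the way round behind the case until it stops, so that the gauge cannot slide out. Leave the sealing tape, the adapters and the plug where they are.

Things in the scene. Friction and masses are not known exactly. Their poses are not given: they have to be found in the camera images.
- test_gauge: pressure gauge lying face up, 0.3 to 0.6 kg: round case 68 mm in diameter, 32 mm high, and a straight stem that sticks out 36 mm from the rim (20 mm wide, up to 22 mm high). Origin on the underside: in its own frame the case's centre is at x = +18 mm and the stem's end at x = -52 mm, so the stem points along its -x; z up. Corners of its square white dial card (no obstacle) show at the rim
- gauge_cradle: fixed aluminium block 24 mm high (x = 10 to 90, y = -68 to 50 mm), with a stem slot and in front of it a V for the case. Origin on the bench where the case's centre lies when the gauge is home; +x points into the slot, z up. The V, not the slot's end, stops the gauge. On the -y side a cheek 12 mm high (y = -68 to -44 mm) runs forward to x = -52 mm and carries the swing bar
- slot_mouth (a point): centre of the mouth of the stem slot, on the bench, at x = 32 mm, y = 0 of the cradle's frame. The slot is 33 mm wide at the mouth, tapers to 23 mm at x = 52 mm and ends at x = 76 mm; with the gauge home the stem's end lies at x = 70 mm. From the mouth's two edges the faces of the V open at 45 degrees towards -x, out to x = 10 mm, y = +-38 mm
- swing_bar (a joint): turn of the flat steel bar about bar_pivot, rad: 0 = shut against its stop, lying along the cradle's +y behind the case, 1 mm clear of a case that is home; grows anticlockwise (from above) as it opens: at pi/2 it points along the cradle's -x. Starts open at 2.0 to 2.3, needs about 1 N at the pin, stays where it is left, cannot shut if the gauge is not home
- bar_pivot (a point): axis of the swing bar, fixed on the cradle at x = -40, y = -56 mm of the cradle's frame, 12 mm above the bench (its screw head ends 28 mm above the bench). The bar is 10 mm wide, 85 mm long, and lies 12 to 23 mm above the bench
- bar_pin (a point): middle of the upright black pin on the swing bar, 75 mm from bar_pivot: 12 mm in diameter, from 23 to 59 mm above the bench; this point is 42 mm above the bench. Push the pin sideways to turn the bar
- ptfe_tape: blue spool of sealing tape, 52 mm in diameter, 14 mm high, lying on the bench; leave it alone. Origin: centre of its underside
- adapter_1: steel threaded adapter standing on its hexagon, 25 mm wide, 27 mm high; leave it alone. Origin: centre of its underside
- adapter_2: brass threaded adapter standing on its hexagon, 22 mm wide, 25 mm high; leave it alone. Origin: centre of its underside
- blank_plug: steel blanking plug standing on its knurled head, 20 mm wide, 22 mm high; leave it alone. Origin: centre of its underside
Mind the look-alikes: they are no part of the job. What is meant by the test_gauge is not brown, and is the larger of those in its own colour.

How it is judged (in metres and radians):
At the end, for the whole second after the job is handed in: the gauge lies flat in the cradle, its origin within 3.5 mm along the slot and 4 mm across of the home position (18 mm into the cradle's +x) and its stem within 0.12 rad of the slot's line, at rest; the swing bar is within 0.06 rad of fully shut behind it; nothing is touched by the robot (x of test_gauge in the frame of gauge_cradle between 0.0145 and 0.0215 m and y of test_gauge in the frame of gauge_cradle between -0.004 and 0.004 m and angle between the x axis of test_gauge and the x axis of gauge_cradle, either way round below 0.12 rad and height (world z) of test_gauge below 0.004 m and value of joint swing_bar below 0.06 rad and linear speed of test_gauge below 0.01 m/s).
It fails at once if the gauge or the bar's pin is taken between the fingers (the grasp point is inside it) ((y of the grasp point in the frame of test_gauge between -0.008 and 0.008 m and x of the grasp point in the frame of test_gauge between -0.014 and 0.03 m and z of the grasp point in the frame of test_gauge below 0.045 m) or (y of the grasp point in the frame of test_gauge between -0.007 and 0.007 m and x of the grasp point in the frame of test_gauge between -0.055 and -0.014 m and z of the grasp point in the frame of test_gauge below 0.034 m) or (horizontal distance between the grasp point and bar_pin below 0.005 m and z of the grasp point in the frame of bar_pin below 0.024 m)).
It fails at once if the gauge is lifted more than 8 mm off the bench or tipped (height (world z) of test_gauge above 0.008 m or angle between test_gauge's own z axis and vertical above 0.2 rad).
It fails at once if the fingers press on the gauge with more than 50 N (contact force between the fingers and test_gauge above 50 N).
It fails at once if the tape, an adapter or the plug is moved more than 15 mm (distance of any of ptfe_tape, adapter_1, adapter_2, blank_plug from where it was at the start of the episode above 0.015 m).
It also fails if it takes over 72 s, if anything falls off the work surface, if the arm or the gripper's body presses on something with over 40 N, if the wrist force passes 120 N, or if a joint passes its speed limit or range.

ROBOT

A 6-joint arm with a two-finger parallel gripper is mounted at the origin on a cart in front of the work surface, level with it; the furniture and walls round the work are solid. World frame = base frame: x ahead of the robot, y to its left, z up, the work surface at z = 0. Lengths are in mm, angles in rad, forces in N, time in s.
With the tool pointing down it reaches from about 300 to 875 mm from the base axis. Payload 6.4 kg.
Tool frame: the origin (TCP) lies at the very end of the fingers, on their centre line; the grasp point (between the pads) lies 19 mm behind it; z points along the fingers, y is the direction in which the jaws open and shut (so a half turn about z gives the same grasp; the last joint's range is limited). The gripper opens to 88 mm and grips with 3 to 60 N. Pads are 18 mm wide; open, the fingers measure 123 mm over their backs; the gripper's body (75 mm by 187 mm) begins 45 mm behind the grasp point.
Start: joints at [0.993, 0.181, 1.607, -0, 1.354, -0.206], TCP at [208.883, 535.732, 238.714] pointing down, gripper open.
Joint ranges: [-2.99, 2.99], [-0.89, 2.07], [0.3, 2.58], [-1.14, 4.28], [0, 2.63], [-3.12, 3.12]. Speed limits (rad/s): [2.57, 2.57, 3.01, 3.14, 3.14, 3.14].

INTERFACE

Orientations are given as a unit quaternion [w, x, y, z].
In Python, from cell import arm gives the robot as it stands.
- The arm moves only by the tool play_rows, never from a script. Its argument "commands" is text: rows parted by semicolons, each of 7 numbers parted by spaces: the opening, from -1 (shut) to 1 (fully open), then the shift along the tool's x, y, z in m, then the turn, a rotation vector about the tool's x, y, z in degrees. A call has 1 to 8 rows; each row is the pose to reach, as a shift and turn from the pose measured when the call began, along the tool's axes at that moment; what a row does not reach only later rows make up. A row lasts 1/12 s, in which the tool goes at most 41.7 mm and 7.16 degrees, less where a joint would pass 70% of its speed; a pose out of reach is approached as far as the arm can. A call with a gripper value outside its range is refused whole. The fingers move at their own pace and stop on an object; the grip force is fixed at half the most. Time passes only in rows, so rows that repeat a pose let the fingers close. It gives the time, the measured TCP pose, the force and the opening at its end, in the units of the state.
- arm.get_obs(): the state, without advancing time (a new reading comes with each control period).
- arm.capture(name): name is "scene" or "top" or "wrist"; returns the picture (384x512x3 uint8, red, green, blue); there is no depth.
- arm.get_calibration(name): a dict with "fx", "fy", "cx", "cy" (pixels), "world_from_camera" (4x4, takes a point from camera to world coordinates). Camera axes: x right, y up, looking along -z (the intrinsics and any distortion apply to the point x, -y, -z); pixel columns grow to the right and rows downward; lengths in mm; the calibration is good to about 2 mm. The wrist camera is an equidistant fisheye: a pixel r from the principal point sees the ray r / f radians off the axis. A picture is of the moment at which its call begins: read the wrist's pose just before it. get_calibration takes no time and is no camera call; for the wrist camera it gives the pose at the moment of the call.
- arm.sign_off(): hands the job in, once; it reports no verdict.
The state is a dict: "time": time; "joint_positions": joint angles; "joint_vel": joint speeds; "joint_efforts": joint torques, N m; "tcp_pos": TCP position; "eef_rot": TCP orientation; "force": force on the tool from outside, world axes, zero at the start; "ft_torque": the same for the moment, N m; "opening": opening from 0.0 (shut) to 1.0 (fully open).
Only numpy, scipy, OpenCV 4.12 (cv2) and the standard library are available. Lean on these libraries where they do the work, as an engineer would, in place of code of your own. Each camera call takes 0.05 s, during which the arm holds its last target. There are 200 camera calls.

## Working session

There is one attempt and no reset: what is moved stays moved. The work goes in short steps, Python scripts to look and compute and a tool call to move; the robot and the scene stay as the last step left them, time stands still between calls to the robot, and variables do not carry over. Pictures are saved under pics/ and viewed, about 8 in all and at most 12, crops included, and the job is handed in when it is done.

Besides the shell and the picture viewer there is one more tool, called after "Call:" as name(argument=value, ...) on one line, values as JSON. play_rows: Moves the arm, as the interface text tells. Its arguments: {"type":"object","properties":{"commands":{"type":"string"}},"required":["commands"]}

```bash
mkdir -p pics; ls
python3 - <<'E'
from cell import arm
import cv2,numpy as np
o=arm.get_obs();print(o['time'],o['tcp_pos'],o['eef_rot'],o['force'],o['opening'])
for n in("top","scene","wrist"):
    c=arm.get_calibration(n);print(n,{k:(np.round(v,3).tolist()) for k,v in c.items()})
    im=arm.capture(n);np.save(f'pics/{n}0.npy',im)
    cv2.imwrite(f'pics/{n}0.png',cv2.resize(im[:,:,::-1],(800,600),interpolation=cv2.INTER_CUBIC))
E
```

```text
pics
0.0 [208.55991878 535.25867414 237.83691635] [-3.35899486e-04  1.84808361e-01  9.82774191e-01 -8.04611456e-04] [-0.24397532 -0.13448028  0.19903033] 0.99766349988587
top {'fx': 441.799, 'fy': 441.799, 'cx': 254.179, 'cy': 194.465, 'world_from_camera': [[-0.009, 0.986, -0.169, 410.29], [-1.0, -0.012, -0.013, -328.911], [-0.015, 0.169, 0.985, 1071.429], [0.0, 0.0, 0.0, 1.0]]}
scene {'fx': 459.216, 'fy': 459.216, 'cx': 255.176, 'cy': 193.989, 'world_from_camera': [[0.792, 0.448, -0.414, 182.538], [-0.61, 0.603, -0.514, -801.077], [0.019, 0.659, 0.752, 766.573], [0.0, 0.0, 0.0, 1.0]]}
wrist {'fx': 297.319, 'fy': 297.319, 'cx': 253.371, 'cy': 191.721, 'world_from_camera': [[0.363, -0.89, -0.275, 136.847], [0.932, 0.347, 0.109, 564.578], [-0.001, -0.296, 0.955, 384.707], [0.0, 0.0, 0.0, 1.0]]}
```

View pics/top0.png

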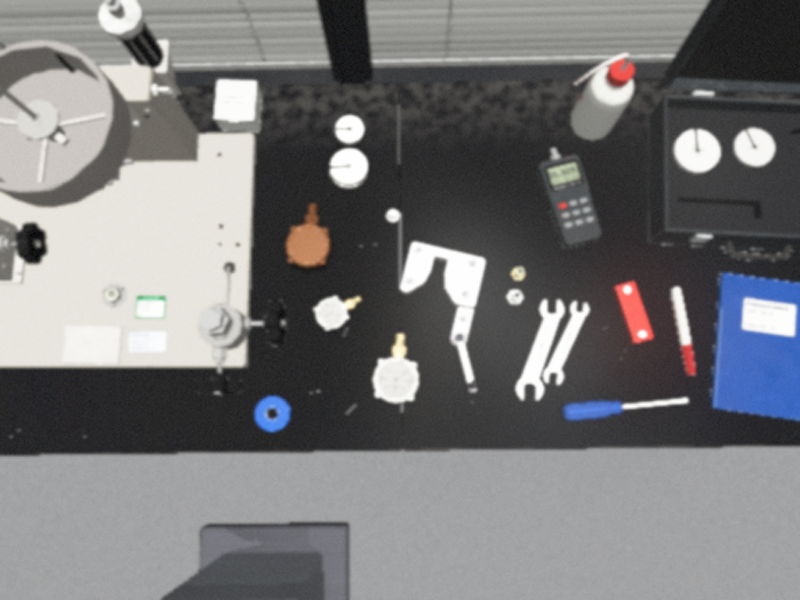

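View pics/scene0.png

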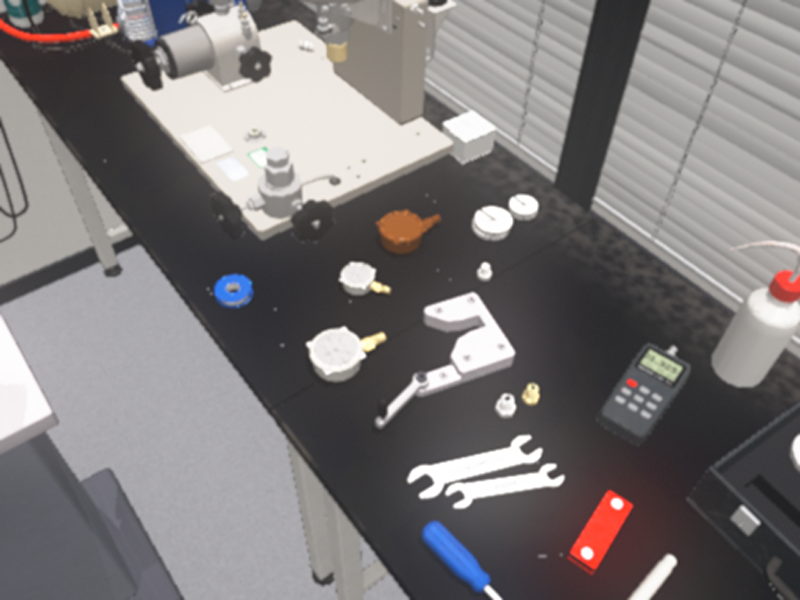

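Top view (800x600): the test gauge (large, silver) is at (396,380) with its stem up at (400,337). The cradle block spans (413,241)–(486,259), with its cheek and bar down to the pin at (473,390). The small silver gauge at (333,313) and the brown one are decoys. Next I'll zoom both views for pixel picks.

```bash
cat > h.py <<'E'
import numpy as np,cv2
from cell import arm
def ray(c,u,v,fish=False):
    x,y=(u-c['cx'])/c['fx'],(v-c['cy'])/c['fy']
    if fish:
        r=np.hypot(x,y);s=np.sin(r)/max(r,1e-9);d=np.array([x*s,-y*s,-np.cos(r)])
    else: d=np.array([x,-y,-1.])
    T=np.array(c['world_from_camera']);return T[:3,3],T[:3,:3]@d
def atz(c,u,v,z,fish=False):
    o,d=ray(c,u,v,fish);return o+d*(z-o[2])/d[2]
def proj(c,P,fish=False):
    T=np.array(c['world_from_camera']);p=(np.atleast_2d(P)-T[:3,3])@T[:3,:3];x,y,z=p[:,0],-p[:,1],-p[:,2]
    if fish:
        r=np.hypot(x,y);k=np.arctan2(r,z)/np.maximum(r,1e-9)
    else:k=1/z
    return np.c_[c['fx']*x*k+c['cx'],c['fy']*y*k+c['cy']]
def tri(a,b):
    (o1,d1),(o2,d2)=a,b
    s=np.linalg.lstsq(np.c_[d1,-d2],o2-o1,rcond=None)[0]
    p,q=o1+d1*s[0],o2+d2*s[1];return (p+q)/2,np.linalg.norm(p-q)
E
python3 - <<'E'
import numpy as np,cv2
t=np.load('pics/top0.npy');s=np.load('pics/scene0.npy')
a=cv2.resize(t[145:270,220:320],None,fx=4,fy=4,interpolation=cv2.INTER_CUBIC)
b=cv2.resize(s[175:300,190:290],None,fx=4,fy=4,interpolation=cv2.INTER_CUBIC)
b2=cv2.resize(s[175:300,250:350],None,fx=4,fy=4,interpolation=cv2.INTER_CUBIC)
b=cv2.resize(s[175:300,190:340],(400*150//150,500*100//150))  # scale 2.667
im=np.zeros((500,800,3),np.uint8);im[:,:400]=a;im[:b.shape[0],400:800]=b
cv2.imwrite('pics/z1.png',im[:,:,::-1])
E
```

```text
(no output)
```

View pics/z1.png

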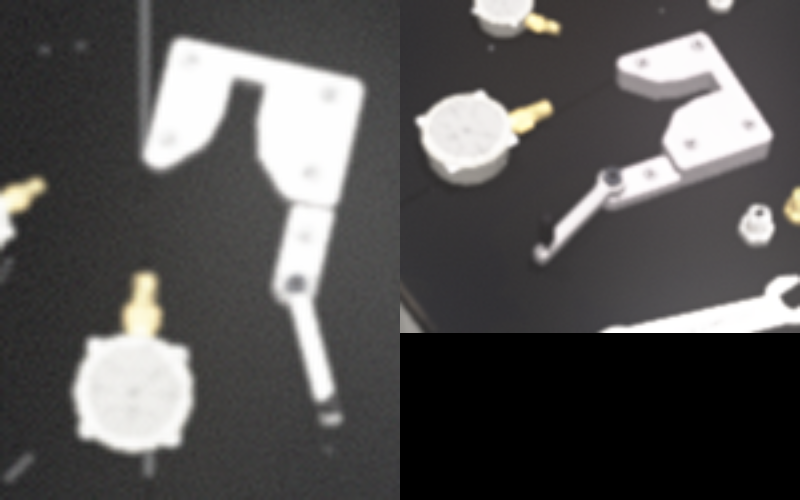

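```bash
cat > fit.py <<'E'
from h import *
from scipy.optimize import least_squares
ct,cs=arm.get_calibration('top'),arm.get_calibration('scene')
T=lambda u,v:(220+(u+.5)/4-.5,145+(v+.5)/4-.5)
S=lambda u,v:(190+(u-400+.5)*.375-.5,175+(v+.5)*.375-.5)
m=np.array([[90,50,24],[90,-68,24],[10,-68,24],[10,50,24],[-40,-56,28]],float)
pt=np.array([T(174,36),T(366,80),T(338,208),T(143,166),T(295,283)])
ps=np.array([S(703,31),S(773,136),S(682,173),S(617,64),S(611,177)])
def W(p,m):
    c,s=np.cos(p[2]),np.sin(p[2]);return np.c_[m[:,0]*c-m[:,1]*s+p[0],m[:,0]*s+m[:,1]*c+p[1],m[:,2]]
for nm,f in dict(both=lambda p:np.r_[(proj(ct,W(p,m))-pt).ravel(),(proj(cs,W(p,m))-ps).ravel()],top=lambda p:(proj(ct,W(p,m))-pt).ravel(),sc=lambda p:(proj(cs,W(p,m))-ps).ravel()).items():
    r=least_squares(f,[450,-380,-.2],x_scale=[1,1,.01]);print(nm,r.x.round(3),np.round(r.fun,1))
for nm,a,b in[('case',(133,391),(467,129)),('tip',(146,273),(549,106)),('pintop',(327,401),(546,222)),('pivot',(295,283),(611,177)),('corner9050',(174,36),(703,31)),('corner90-68',(366,80),(773,136))]:
    print(nm,tri(ray(ct,*T(*a)),ray(cs,*S(*b))))
print('case z32',atz(ct,*T(133,391),32),atz(cs,*S(467,129),32))
print('tip z16',atz(ct,*T(146,273),16),atz(cs,*S(549,106),16))
print('pin', atz(ct,*T(327,401),59),atz(cs,*S(546,222),59),atz(cs,*S(541,254),23),atz(ct,*T(330,420),23))
for n,u,v in[('tape',271,413),('ad1',515,297),('ad2',518,273),('plug',393,215)]:print(n,atz(ct,u*.64,v*.64,20))
E
python3 fit.py
```

```text
both [ 5.89914e+02 -3.65713e+02 -2.46000e-01] [ 0.5  0.7 -0.2  0.6 -0.3  0.2  0.6 -0.5  1.1  0.2 -0.   0.1  0.5  0.4
 -0.5 -1.  -1.  -1.6  0.9 -0.3]
top [ 5.90548e+02 -3.64825e+02 -2.46000e-01] [ 0.2  0.5 -0.5  0.4 -0.7 -0.   0.3 -0.7  0.7 -0. ]
sc [ 5.89115e+02 -3.66682e+02 -2.45000e-01] [-0.   0.5  0.5  0.9 -0.4 -0.5 -1.  -1.2  0.9  0.2]
case (array([ 475.11857961, -310.98968771,   29.98340062]), np.float64(0.08406293568358005))
tip (array([ 546.90212697, -319.05270334,   12.35857356]), np.float64(0.35884257042913276))
pintop (array([ 466.79503495, -422.7844256 ,   46.91493071]), np.float64(0.8069534697721771))
pivot (array([ 538.20744549, -407.75379873,   23.61126035]), np.float64(0.9203666607886206))
corner9050 (array([ 691.50491292, -337.64820543,   21.82932492]), np.float64(0.6938181323249355))
corner90-68 (array([ 660.85736606, -453.23645267,   25.36375114]), np.float64(2.204755092194277))
case z32 [ 474.95570267 -311.0051805    32.        ] [ 474.35554637 -312.34933388   32.        ]
tip z16 [ 546.58989633 -319.1734598    16.        ] [ 544.9788831 -321.305316    16.       ]
pin [ 466.47860199 -421.87148553   59.        ] [ 461.66080539 -428.96626604   59.        ] [ 457.05532697 -429.35820662   23.        ] [ 457.33525257 -426.63558887   23.        ]
tape [ 426.08344985 -123.06141054   20.        ]
ad1 [ 599.49362166 -497.04684726   20.        ]
ad2 [ 637.31403506 -503.1383758    20.        ]
plug [ 733.47913244 -309.7154319    20.        ]
```

The cradle is at (590,-365.5) with yaw -0.246. The gauge case centre is at (475,-311.5), with the stem heading about -0.12. Stem and block heights agree with the text. I'll cross the bench at height, with the jaws half open as a two-point pusher.

Call:
play_rows(commands="0 -0.4976 -0.7075 0 0 0 -14.5;0 -0.4976 -0.7075 0 0 0 -14.5;0 -0.4976 -0.7075 0 0 0 -14.5;0 -0.4976 -0.7075 0 0 0 -14.5;0 -0.4976 -0.7075 0 0 0 -14.5;0 -0.4976 -0.7075 0 0 0 -14.5;0 -0.4976 -0.7075 0 0 0 -14.5;0 -0.4976 -0.7075 0 0 0 -14.5")

```text
time: 0.82
tcp_pos: [287.8, 211.6, 238.6]
eef_rot: [-0.0, 0.059, 0.998, -0.001]
force: [1.7, -0.2, 0.6]
opening: 0.501
```

Call:
play_rows(commands="0 -0.1876 -0.4973 0 0 0 0;0 -0.1876 -0.4973 0 0 0 0;0 -0.1876 -0.4973 0 0 0 0;0 -0.1876 -0.4973 0 0 0 0;0 -0.1876 -0.4973 0 0 0 0;0 -0.1876 -0.4973 0 0 0 0;0 -0.1876 -0.4973 0 0 0 0;0 -0.1876 -0.4973 0 0 0 0")

```text
time: 1.48
tcp_pos: [367.7, -112.7, 239.1]
eef_rot: [0.0, 0.059, 0.998, -0.001]
force: [1.8, 0.4, 0.2]
opening: 0.497
```

```bash
cat > st.py <<'E'
from h import *
import sys
def yaw(q):
    w,x,y,z=q;return np.arctan2(2*(x*y+w*z),1-2*(y*y+z*z))
def rel(tx,ty,head,z=None):
    """needed tool shift (mm) & turn (deg) to put TCP at world tx,ty, tool -x along head"""
    o=arm.get_obs();a=yaw(o['eef_rot']);d=np.array([tx,ty])-o['tcp_pos'][:2]
    X=np.array([np.cos(a),np.sin(a)]);Y=np.array([np.sin(a),-np.cos(a)])
    t=(head+np.pi-a+np.pi)%(2*np.pi)-np.pi
    print('tcp',np.round(o['tcp_pos'],1),'head',round(a-np.pi,3),'F',np.round(o['force'],1),'t',o['time'])
    print('shift',(X@d).round(1),(Y@d).round(1),'dz',None if z is None else round(o['tcp_pos'][2]-z,1),'turn',round(-np.degrees(t),2))
E
python3 -c "
from st import *
rel(415.4,-304.4,-.118,10)"
```

```text
tcp [ 367.7 -112.7  239.1] head -0.119 F [1.8 0.4 0.2] t 1.4833
shift -70.0 -184.7 dz 229.1 turn -0.03
```

Call:
play_rows(commands="0 -0.07 -0.1847 0 0 0 0;0 -0.07 -0.1847 0 0 0 0;0 -0.07 -0.1847 0 0 0 0;0 -0.07 -0.1847 0 0 0 0;0 -0.07 -0.1847 0.04 0 0 0;0 -0.07 -0.1847 0.08 0 0 0;0 -0.07 -0.1847 0.08 0 0 0;0 -0.07 -0.1847 0.08 0 0 0")

```text
time: 2.15
tcp_pos: [413.4, -302.7, 156.0]
eef_rot: [-0.003, 0.06, 0.998, 0.002]
force: [-0.8, 0.1, -0.4]
opening: 0.498
```

```bash
cat > snap.py <<'E'
from st import *
n=sys.argv[1]
o=arm.get_obs();print(np.round(o['tcp_pos'],1),round(yaw(o['eef_rot'])-np.pi,3),o['opening'])
c=arm.get_calibration('wrist');im=arm.capture('wrist');np.savez(f'pics/{n}.npz',im=im,**c)
cv2.imwrite(f'pics/{n}.png',cv2.resize(im[:,:,::-1],(768,576),interpolation=cv2.INTER_CUBIC))
E
python3 snap.py w1
```

```text
[ 413.4 -302.7  156. ] -0.119 0.4975503209286618
```

View pics/w1.png

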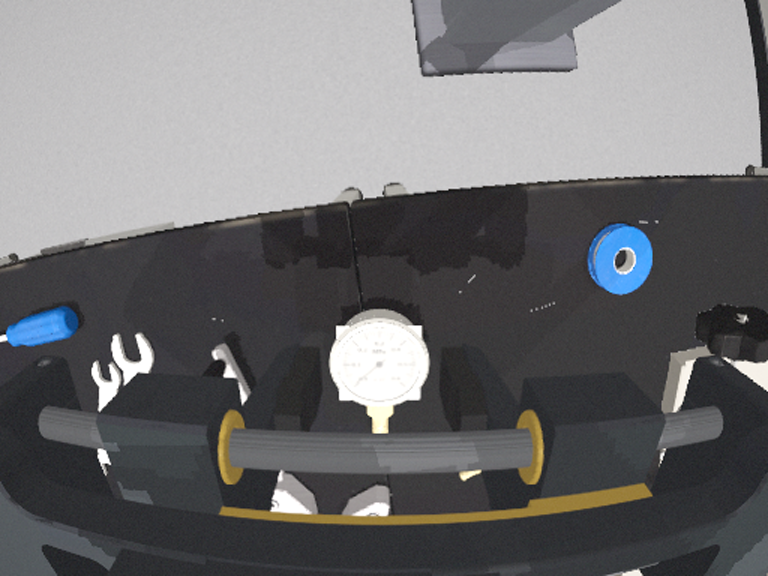

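The wrist view shows the gauge case at (379,365) of 768x576, centred between the fingertips at x≈297 and 463. The stem points down the image, which is forward. The pin is at about (213,362).

Run:
```python
from st import *
d=np.load('pics/w1.npz');c={k:d[k] for k in d if k!='im'}
for n,u,v,z in[('caseL',329,366,28),('caseR',429,366,28),('centre',379,366,32),('stem~',380,428,16),('pintop',207,362,59),('barend',247,398,23)]:
    print(n,atz(c,u/1.5,v/1.5,z,True).round(1))
C=np.array([590,-365.5]);h=-.246;R=np.array([[np.cos(h),-np.sin(h)],[np.sin(h),np.cos(h)]])
for n,p in [('gauge0',(475,-311.5))]:print(R.T@(np.array(p)-C))
rel(415.4,-304.4,-.118,10)
```

```text
caseL [ 472.9 -343.7   28. ]
caseR [ 481.3 -275.    28. ]
centre [ 474.8 -309.1   32. ]
stem~ [ 537.1 -315.8   16. ]
pintop [ 447.7 -417.2   59. ]
barend [ 496.3 -411.5   23. ]
[-124.68826501   24.36876214]
tcp [ 414.7 -303.5  158.6] head -0.119 F [ 0.1 -0.4  0.5] t 2.2
shift -0.8 -0.8 dz 148.6 turn -0.04
```

Call:
play_rows(commands="0 0 0.001 0.04 0 0 0;0 0 0.001 0.08 0 0 0;0 0 0.001 0.11 0 0 0;0 0 0.001 0.13 0 0 0;0 0 0.001 0.14 0 0 0;0 0 0.001 0.147 0 0 0;0 0 0.001 0.147 0 0 0;0 0 0.001 0.147 0 0 0")

```text
time: 2.87
tcp_pos: [415.7, -303.2, 13.4]
eef_rot: [0.0, 0.059, 0.998, -0.0]
force: [0.3, -0.4, -0.2]
opening: 0.504
```

```bash
python3 -c "
from st import *
rel(415.4,-304.4,-.118,10)"
```

```text
tcp [ 415.7 -303.2   13.4] head -0.118 F [ 0.3 -0.4 -0.2] t 2.8667
shift 0.2 -1.3 dz 3.4 turn -0.01
```

Call:
play_rows(commands="0 -0.01 0 0 0 0 0;0 -0.018 0 0.001 0 0 0;0 -0.022 0 0.001 0 0 0;0 -0.025 0 0.001 0 0 0;0 -0.028 0 0.001 0 0 0;0 -0.031 0 0.001 0 0 0;0 -0.034 0 0.001 0 0 0;0 -0.034 0 0.001 0 0 0")

```text
time: 3.53
tcp_pos: [449.5, -307.1, 12.4]
eef_rot: [-0.0, 0.059, 0.998, -0.0]
force: [-2.7, 0.9, 1.3]
opening: 0.5
```

```bash
python3 snap.py w2
python3 - <<'E'
import cv2
im=cv2.imread('pics/w2.png');cv2.imwrite('pics/w2c.png',im[280:560,130:630])
E
```

```text
[ 449.5 -307.1   12.4] -0.118 0.5004172668794661
```

View pics/w2c.png

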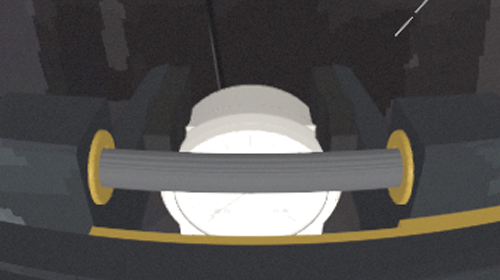

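Run:
```python
from st import *
d=np.load('pics/w2.npz');c={k:d[k] for k in d if k!='im'}
for n,u,v,z in[('backbot',380,365,0),('backtop',380,393,30),('dialback',380,409,32)]:
    print(n,atz(c,u/1.5,v/1.5,z,True).round(1))
ct,cs=arm.get_calibration('top'),arm.get_calibration('scene')
for n in('top','scene'):
    im=arm.capture(n);np.save(f'pics/{n}1.npy',im)
t=np.load('pics/top1.npy');s=np.load('pics/scene1.npy')
a=cv2.resize(t[145:270,220:320],None,fx=4,fy=4,interpolation=cv2.INTER_CUBIC)
b=cv2.resize(s[175:300,190:290],None,fx=4,fy=4,interpolation=cv2.INTER_CUBIC)
cv2.imwrite('pics/z2.png',np.hstack([a,b])[:,:,::-1])
```

```text
backbot [ 454.  -306.4    0. ]
backtop [ 449.3 -305.9   30. ]
dialback [ 454.3 -306.5   32. ]
```

View pics/z2.png

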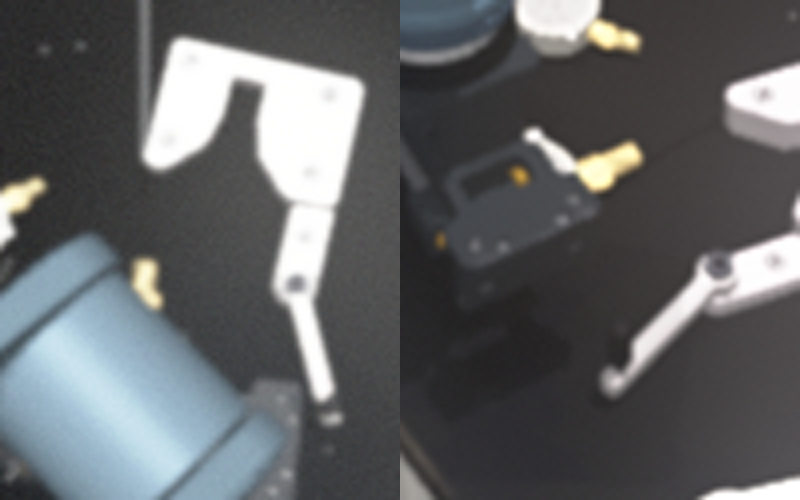

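Call:
play_rows(commands="0 -0.004 -0.002 0 0 0 0.5;0 -0.008 -0.004 0 0 0 1;0 -0.012 -0.006 0 0 0 1.5;0 -0.016 -0.008 0 0 0 2;0 -0.020 -0.010 0 0 0 2.5;0 -0.024 -0.012 0 0 0 3;0 -0.028 -0.014 0 0 0 3.5;0 -0.0305 -0.0152 0 0 0 3.7")

```text
time: 4.35
tcp_pos: [478.5, -326.1, 12.3]
eef_rot: [0.0, 0.092, 0.996, -0.0]
force: [-1.8, 2.0, 0.6]
opening: 0.501
```

```bash
cat > chk.py <<'E'
from st import *
n=sys.argv[1]
rel(506.6,-344.5,-.246,12)
c=arm.get_calibration('wrist');w=arm.capture('wrist');t=arm.capture('top');s=arm.capture('scene')
np.savez(f'pics/{n}.npz',w=w,t=t,s=s,wc=c['world_from_camera'])
a=cv2.resize(t[145:270,220:320],None,fx=4,fy=4,interpolation=cv2.INTER_CUBIC)
b=cv2.resize(w[190:315,100:400],(400,167))
e=cv2.resize(s[165:290,200:325],(333,333),interpolation=cv2.INTER_CUBIC)
im=np.zeros((500,800,3),np.uint8);im[:,:400]=a;im[:167,400:]=b;im[167:,400:733]=e
cv2.imwrite(f'pics/{n}.png',im[:,:,::-1])
E
python3 chk.py k1
```

```text
tcp [ 478.5 -326.1   12.3] head -0.183 F [-1.8  2.   0.6] t 4.35
shift -31.0 -12.9 dz 0.3 turn 3.58
```

View pics/k1.png

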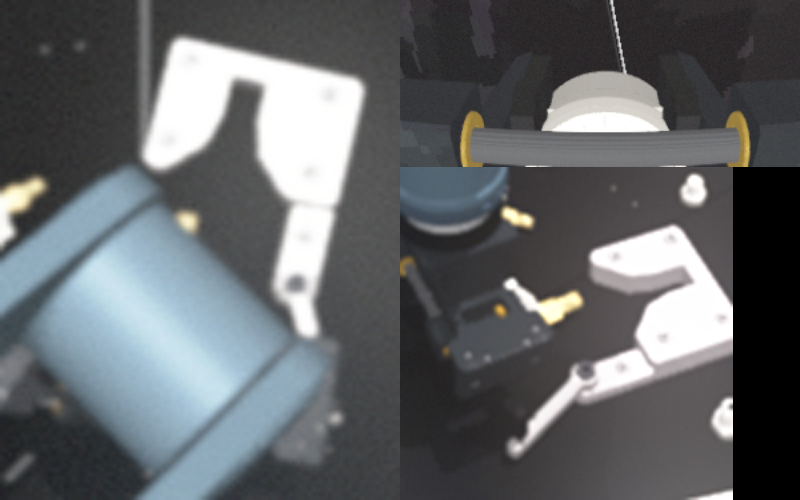

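```bash
cat > tip.py <<'E'
from st import *
ct,cs=arm.get_calibration('top'),arm.get_calibration('scene')
C=np.array([590,-365.5]);h=-.246;R=np.array([[np.cos(h),-np.sin(h)],[np.sin(h),np.cos(h)]])
def tip(a,b):
    u=(220+a[0]/4-.4,145+a[1]/4-.4);v=(200+(b[0]-400)*.375-.3,165+(b[1]-167)*.375-.3)
    p,e=tri(ray(ct,*u),ray(cs,*v));o=arm.get_obs();H=yaw(o['eef_rot'])-np.pi
    G=o['tcp_pos'][:2]+37*np.array([np.cos(H),np.sin(H)]);
    q=atz(ct,*u,14)[:2]; q2=atz(cs,*v,14)[:2]
    print('tip',p.round(1),e.round(1),'cradle',R.T@(q-C),R.T@(q2-C),'gauge',R.T@(G-C))
    m=(q+q2)/2-G;print('stem head',np.arctan2(m[1],m[0])-h,np.hypot(*m))
E
python3 -c "
from tip import *
tip((189,212),(583,294))"
```

```text
tip [ 584.3 -346.1   18.2] 2.6 cradle [-10.81023908  17.87155438] [-7.31378551 20.19046594] gauge [-80.80736132  13.31097678]
stem head 0.07955860425750408 71.97300805398186
```

The gauge is following the gripper: case at cradle (-81,13), stem heading +0.08. Continuing.

Call:
play_rows(commands="0 -0.004 -0.0018 0 0 0 0.5;0 -0.008 -0.0036 0 0 0 1;0 -0.012 -0.0054 0 0 0 1.5;0 -0.016 -0.0072 0 0 0 2;0 -0.020 -0.009 0 0 0 2.5;0 -0.024 -0.0105 0 0 0 3;0 -0.028 -0.012 0 0 0 3.5;0 -0.031 -0.013 0 0 0 3.6")

```text
time: 5.17
tcp_pos: [507.0, -345.0, 12.4]
eef_rot: [0.001, 0.123, 0.992, -0.001]
force: [-2.5, 2.2, 0.9]
opening: 0.501
```

```bash
python3 chk.py k2
```

```text
tcp [ 507.  -345.    12.4] head -0.246 F [-2.5  2.2  0.9] t 5.1667
shift 0.6 0.4 dz 0.4 turn -0.03
```

View pics/k2.png

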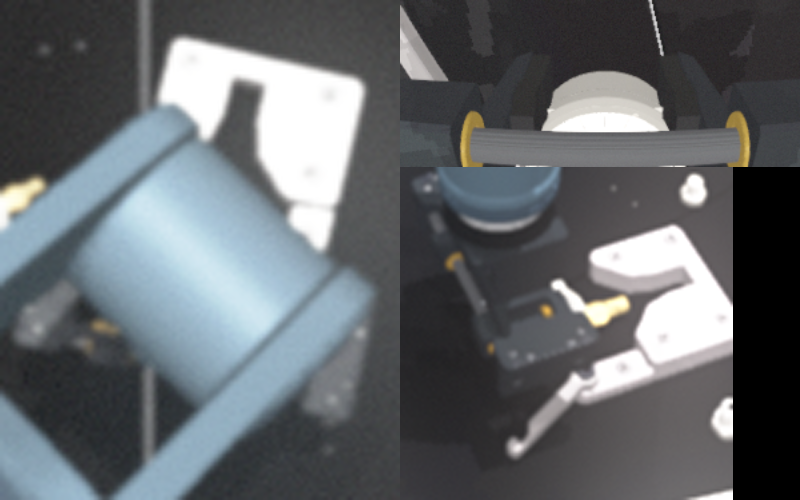

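Call:
play_rows(commands="0 -0.004 0 0 0 0 0;0 -0.008 0 0 0 0 0;0 -0.012 0 0 0 0 0;0 -0.016 0 0 0 0 0;0 -0.020 0 0 0 0 0;0 -0.024 0 0 0 0 0;0 -0.027 0 0 0 0 0;0 -0.030 0 0 0 0 0")

```text
time: 5.98
tcp_pos: [536.6, -352.3, 12.5]
eef_rot: [0.001, 0.122, 0.992, -0.001]
force: [-2.0, 0.5, 0.8]
opening: 0.503
```

```bash
python3 chk.py k3;python3 -c "
from tip import *
tip((250,100),(629,301))"
```

```text
tcp [ 536.6 -352.3   12.5] head -0.245 F [-2.   0.5  0.8] t 5.9833
shift 31.0 0.3 dz 0.5 turn 0.03
tip [ 636.1 -374.5    7.3] 40.5 cradle [65.52019608 -2.48420726] [23.21335261 -0.18946959] gauge [-17.86386288  -0.2567768 ]
stem head -0.01735404379068639 62.24000917976962
```

View pics/k3.png

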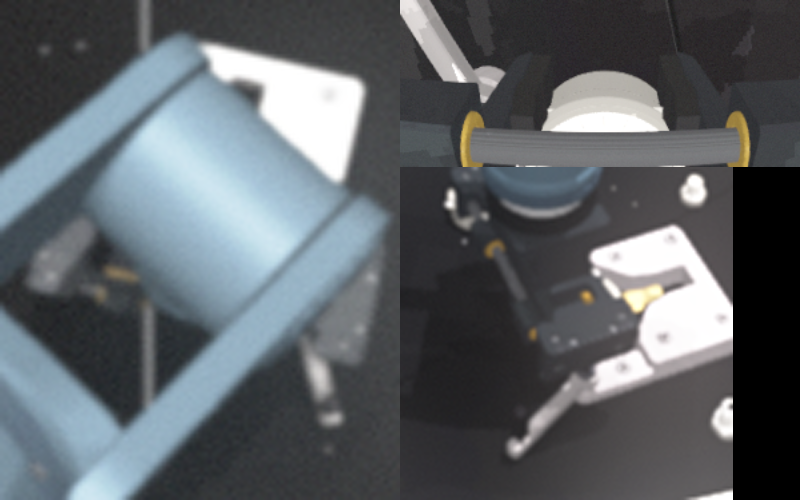

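The stem is entering the slot cleanly (tip in the scene inset at about (662,290)), and the case is about 18 mm short. I'll push the rest slowly.

Call:
play_rows(commands="0 -0.003 0 0 0 0 0;0 -0.005 0 0 0 0 0;0 -0.007 0 0 0 0 0;0 -0.009 0 0 0 0 0;0 -0.011 0 0 0 0 0;0 -0.0125 0 0 0 0 0;0 -0.014 0 0 0 0 0;0 -0.014 0 0 0 0 0")

```text
time: 6.8
tcp_pos: [550.7, -355.9, 12.7]
eef_rot: [0.002, 0.122, 0.992, -0.001]
force: [-1.7, 0.6, 0.3]
opening: 0.5
```

Call:
play_rows(commands="0 -0.001 0 0 0 0 0;0 -0.002 0 0 0 0 0;0 -0.002 0 0 0 0 0")

```text
time: 7.05
tcp_pos: [552.8, -356.4, 12.7]
eef_rot: [0.002, 0.122, 0.992, -0.001]
force: [-1.9, 1.1, 1.0]
opening: 0.5
```

Call:
play_rows(commands="0 -0.001 0 0 0 0 0;0 -0.002 0 0 0 0 0;0 -0.002 0 0 0 0 0")

```text
time: 7.3
tcp_pos: [554.9, -357.0, 12.7]
eef_rot: [0.002, 0.122, 0.992, -0.001]
force: [-1.9, 1.0, 1.1]
opening: 0.499
```

Call:
play_rows(commands="0 -0.001 0 0 0 0 0;0 -0.0015 0 0 0 0 0;0 -0.0015 0 0 0 0 0")

```text
time: 7.55
tcp_pos: [556.5, -357.3, 12.7]
eef_rot: [0.002, 0.122, 0.992, -0.001]
force: [-2.8, 0.8, 0.5]
opening: 0.501
```

Call:
play_rows(commands="0 -0.001 0 0 0 0 0;0 -0.001 0 0 0 0 0")

```text
time: 7.72
tcp_pos: [557.1, -357.3, 12.5]
eef_rot: [0.001, 0.122, 0.992, -0.001]
force: [-4.4, 2.0, 1.1]
opening: 0.502
```

Call:
play_rows(commands="0 -0.001 0 0 0 0 0;0 -0.001 0 0 0 0 0")

```text
time: 7.88
tcp_pos: [557.3, -357.3, 12.3]
eef_rot: [0.0, 0.122, 0.992, -0.001]
force: [-6.3, 2.2, 3.0]
opening: 0.502
```

Call:
play_rows(commands="0 -0.001 0 0 0 0 0;0 -0.001 0 0 0 0 0")

```text
time: 8.05
tcp_pos: [557.4, -357.3, 12.3]
eef_rot: [-0.001, 0.122, 0.992, -0.0]
force: [-7.2, 1.6, 2.8]
opening: 0.498
```

Call:
play_rows(commands="0 -0.002 0 0 0 0 0;0 -0.003 0 0 0 0 0;0 -0.003 0 0 0 0 0")

```text
time: 8.3
tcp_pos: [558.1, -357.3, 12.1]
eef_rot: [-0.003, 0.122, 0.992, 0.001]
force: [-12.6, 3.4, 7.1]
opening: 0.503
```

Call:
play_rows(commands="0 0.01 0 0 0 0 0;0 0.03 0 0 0 0 0;0 0.05 0 0 0 0 0;0 0.05 0 -0.04 0 0 0;0 0.05 0 -0.08 0 0 0;0 0.05 0 -0.11 0 0 0;0 0.05 0 -0.11 0 0 0")

```text
time: 8.88
tcp_pos: [514.7, -349.3, 131.0]
eef_rot: [0.003, 0.122, 0.992, -0.004]
force: [0.6, -0.8, 0.4]
opening: 0.498
```

```bash
python3 snap.py w5
python3 - <<'E'
from st import *
t=arm.capture('top');s=arm.capture('scene');np.savez('pics/f5.npz',t=t,s=s)
w=cv2.imread('pics/w5.png')
im=np.zeros((600,800,3),np.uint8)
im[:330,:]=cv2.resize(w[246:576],(800,330))
im[330:,:400]=cv2.resize(s[170:251,230:350],(400,270),interpolation=cv2.INTER_CUBIC)[:,:,::-1]
im[330:,400:]=cv2.resize(t[145:226,220:340],(400,270),interpolation=cv2.INTER_CUBIC)[:,:,::-1]
cv2.imwrite('pics/f5.png',im)
E
```

```text
[ 514.7 -349.3  131. ] -0.245 0.49846180800594025
```

View pics/f5.png

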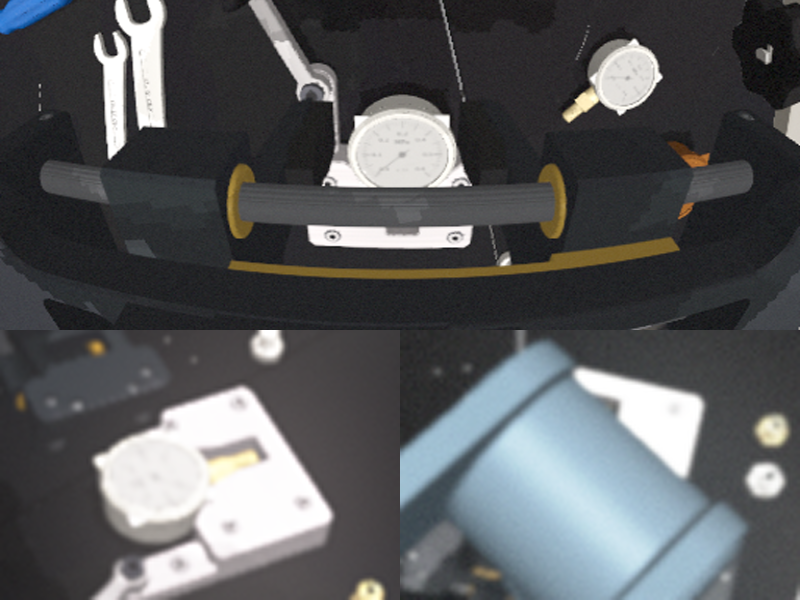

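The case sits in the V with the stem down the slot. Next I'll close the fingers, turn so that tool +x faces the bar's sweep, and approach the outer side of the pin.

```bash
cat > bar.py <<'E'
from tip import *
def P(th,k):return C+R@(np.array([-40,-56])+75*np.array([-np.sin(th),np.cos(th)])-k*np.array([np.cos(th),np.sin(th)]))
def go(th,k,z=33):
    p=P(th,k);o=arm.get_obs();a=yaw(o['eef_rot']);t=th+h-a;t=(t+np.pi)%(2*np.pi)-np.pi
    X=np.array([np.cos(a),np.sin(a)]);Y=np.array([np.sin(a),-np.cos(a)]);d=(p-o['tcp_pos'][:2])/1000
    return f"-1 {X@d:.4f} {Y@d:.4f} {(o['tcp_pos'][2]-z)/1000:.4f} 0 0 {-np.degrees(t):.1f}"
E
python3 - <<'E'
from bar import *
print(go(2.04,40,100)); print(arm.get_obs()['joint_positions'].round(2))
d=np.load('pics/w5.npz');c={k:d[k] for k in d if k!='im'}
print('pred pin px',[proj(c,np.r_[P(t,0),59],True)*1.5 for t in(1.95,2.04,2.1)])
cv2.imwrite('pics/w5c.png',cv2.imread('pics/w5.png')[150:350,100:450])
# gauge position: top-face centre from wrist & scene
print('case w5', [(R.T@(atz(c,u/1.5,v/1.5,32,True)[:2]-C)).round(1) for u,v in[(336,396),(437,396)]])
print('case scene',R.T@(atz(arm.get_calibration('scene'),230+153*.3,170+(478-330)*.3,32)[:2]-C))
E
```

```text
-1 0.0074 -0.1255 0.0228 0 0 63.2
[-0.79  0.4   1.58 -0.    1.16 -2.11]
pred pin px [array([[223.42353502, 244.16851922]]), array([[213.16016858, 249.5556962 ]]), array([[206.76941   , 253.65122992]])]
case w5 [array([ -4.5, -30.4]), array([-4.7, 34.4])]
case scene [-1.97455413 -3.72126479]
```

View pics/w5c.png

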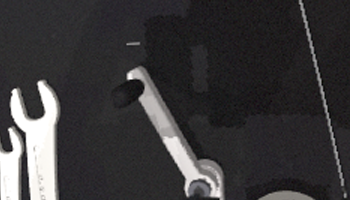

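The pin top is at full-image (218,247), which matches a bar angle of about 2.0. Moving beside it.

Call:
play_rows(commands="-1 0.0074 -0.1255 0 0 0 63;-1 0.0074 -0.1255 0 0 0 63;-1 0.0074 -0.1255 0 0 0 63;-1 0.0074 -0.1255 0 0 0 63;-1 0.0074 -0.1255 0 0 0 63;-1 0.0074 -0.1255 0 0 0 63;-1 0.0074 -0.1255 0 0 0 63;-1 0.0074 -0.1255 0 0 0 63")

```text
time: 9.7
tcp_pos: [472.5, -464.8, 120.0]
eef_rot: [-0.004, 0.586, 0.81, -0.0]
force: [-0.6, 0.3, -0.3]
opening: 0.007
```

```bash
python3 -c "
from bar import *
print(go(2.04,40,33))"
```

```text
-1 -0.0011 0.0005 0.0870 0 0 5.5
```

Call:
play_rows(commands="-1 -0.001 0.0005 0.03 0 0 5.5;-1 -0.001 0.0005 0.06 0 0 5.5;-1 -0.001 0.0005 0.08 0 0 5.5;-1 -0.001 0.0005 0.087 0 0 5.5;-1 -0.001 0.0005 0.087 0 0 5.5;-1 -0.001 0.0005 0.087 0 0 5.5")

```text
time: 10.2
tcp_pos: [472.6, -464.9, 32.3]
eef_rot: [-0.005, 0.624, 0.781, -0.0]
force: [0.7, 0.0, 0.9]
opening: 0.004
```

```bash
python3 -c "
from bar import *
print(go(2.04,40,33))
print(';'.join([go(2.04,25),go(2.04,18)]+[go(t,15) for t in(1.99,1.93,1.87,1.81,1.75,1.69)]))"
```

```text
-1 -0.0009 0.0005 -0.0007 0 0 -0.0
-1 0.0141 0.0005 -0.0007 0 0 -0.0;-1 0.0211 0.0005 -0.0007 0 0 -0.0;-1 0.0278 -0.0002 -0.0007 0 0 2.9;-1 0.0324 -0.0007 -0.0007 0 0 6.3;-1 0.0370 -0.0010 -0.0007 0 0 9.7;-1 0.0416 -0.0010 -0.0007 0 0 13.2;-1 0.0461 -0.0007 -0.0007 0 0 16.6;-1 0.0507 -0.0001 -0.0007 0 0 20.0
```

Call:
play_rows(commands="-1 0.014 0.0005 0 0 0 0;-1 0.021 0.0005 0 0 0 0;-1 0.028 0 0 0 0 3;-1 0.0325 -0.0005 0 0 0 6.3;-1 0.037 -0.001 0 0 0 9.7;-1 0.0415 -0.001 0 0 0 13;-1 0.046 -0.0005 0 0 0 16.6;-1 0.0505 0 0 0 0 20")

```text
time: 10.87
tcp_pos: [461.9, -416.4, 34.4]
eef_rot: [-0.003, 0.751, 0.66, -0.001]
force: [-0.8, -0.6, -0.3]
opening: 0.004
```

```bash
python3 -c "
from bar import *
print(';'.join([go(t,15) for t in np.linspace(1.6,.97,8)]))"
```

```text
-1 0.0077 -0.0018 0.0014 0 0 5.0;-1 0.0145 -0.0023 0.0014 0 0 10.2;-1 0.0214 -0.0021 0.0014 0 0 15.4;-1 0.0282 -0.0013 0.0014 0 0 20.5;-1 0.0350 0.0001 0.0014 0 0 25.7;-1 0.0416 0.0021 0.0014 0 0 30.8;-1 0.0479 0.0047 0.0014 0 0 36.0;-1 0.0541 0.0078 0.0014 0 0 41.1
```

Call:
play_rows(commands="-1 0.0077 -0.0018 0.001 0 0 5;-1 0.0145 -0.0023 0.001 0 0 10;-1 0.0214 -0.0021 0.001 0 0 15.4;-1 0.0282 -0.0013 0.001 0 0 20.5;-1 0.035 0 0.001 0 0 25.7;-1 0.0416 0.002 0.001 0 0 30.8;-1 0.048 0.0047 0.001 0 0 36;-1 0.054 0.0078 0.001 0 0 41")

```text
time: 11.53
tcp_pos: [477.2, -364.2, 35.2]
eef_rot: [-0.001, 0.936, 0.353, -0.002]
force: [-0.9, -0.8, 0.3]
opening: 0.003
```

```bash
python3 -c "
from bar import *
print(';'.join([go(t,15) for t in np.linspace(.9,.2,8)]))
arm_s=arm.capture('scene');w=arm.capture('wrist')
a=cv2.resize(arm_s[165:290,190:340],(400,333),interpolation=cv2.INTER_CUBIC)
b=cv2.resize(w,(400,300))
im=np.zeros((333,800,3),np.uint8);im[:,:400]=a;im[:300,400:]=b
cv2.imwrite('pics/b1.png',im[:,:,::-1])"
```

```text
-1 0.0051 -0.0015 0.0022 0 0 3.9;-1 0.0127 -0.0021 0.0022 0 0 9.6;-1 0.0204 -0.0020 0.0022 0 0 15.4;-1 0.0280 -0.0011 0.0022 0 0 21.1;-1 0.0354 0.0006 0.0022 0 0 26.8;-1 0.0427 0.0030 0.0022 0 0 32.6;-1 0.0497 0.0061 0.0022 0 0 38.3;-1 0.0563 0.0099 0.0022 0 0 44.0
```

View pics/b1.png

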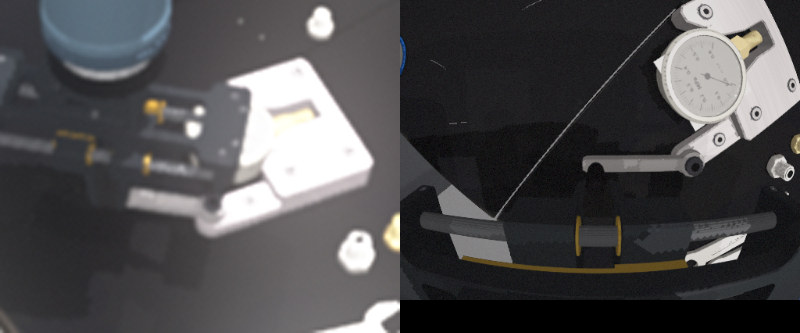

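The fingers have the pin in front of them and the bar is turning with them. Continuing.

Call:
play_rows(commands="-1 0.005 -0.0015 0.002 0 0 4;-1 0.0127 -0.002 0.002 0 0 9.6;-1 0.0204 -0.002 0.002 0 0 15.4;-1 0.028 -0.001 0.002 0 0 21;-1 0.0354 0.0006 0.002 0 0 26.8;-1 0.0427 0.003 0.002 0 0 32.6;-1 0.0497 0.006 0.002 0 0 38.3;-1 0.0563 0.01 0.002 0 0 44")

```text
time: 12.3
tcp_pos: [527.0, -334.5, 34.0]
eef_rot: [0.0, 1.0, -0.021, -0.002]
force: [-1.3, -1.1, -0.3]
opening: 0.006
```

```bash
python3 -c "
from bar import *
print(';'.join([go(t,15) for t in (.15,.12,.09,.06,.03,0)]),go(0,14),go(0,12))"
```

```text
-1 0.0028 -0.0006 0.0010 0 0 3.0;-1 0.0051 -0.0009 0.0010 0 0 4.8;-1 0.0074 -0.0011 0.0010 0 0 6.5;-1 0.0097 -0.0013 0.0010 0 0 8.2;-1 0.0120 -0.0014 0.0010 0 0 9.9;-1 0.0143 -0.0014 0.0010 0 0 11.6 -1 0.0152 -0.0012 0.0010 0 0 11.6 -1 0.0172 -0.0008 0.0010 0 0 11.6
```

Call:
play_rows(commands="-1 0.003 -0.0006 0 0 0 3;-1 0.005 -0.001 0 0 0 4.8;-1 0.0075 -0.001 0 0 0 6.5;-1 0.0097 -0.0013 0 0 0 8.2;-1 0.012 -0.0014 0 0 0 10;-1 0.013 -0.0014 0 0 0 11.6;-1 0.013 -0.0014 0 0 0 11.6")

```text
time: 12.88
tcp_pos: [540.5, -334.1, 34.9]
eef_rot: [0.001, 0.993, -0.121, -0.001]
force: [-0.6, 0.1, -0.6]
opening: 0.009
```

Call:
play_rows(commands="-1 0.001 0 0 0 0 0;-1 0.002 0 0 0 0 0;-1 0.002 0 0 0 0 0")

```text
time: 13.13
tcp_pos: [541.8, -334.7, 35.3]
eef_rot: [0.001, 0.993, -0.121, -0.002]
force: [-4.8, 1.5, 2.9]
opening: 0.004
```

Call:
play_rows(commands="-1 0.001 0 0 0 0 0;-1 0.002 0 0 0 0 0;-1 0.002 0 0 0 0 0")

```text
time: 13.38
tcp_pos: [541.9, -334.8, 35.2]
eef_rot: [-0.0, 0.993, -0.12, -0.004]
force: [-9.4, 2.2, 6.0]
opening: 0.005
```

The bar has stopped hard: 9 N at the pin, with the pin worked out at cradle x≈-39 against -40 when shut. Backing off and clearing the cameras.

Call:
play_rows(commands="-1 -0.005 0 0 0 0 0;-1 -0.02 0 0 0 0 0;-1 -0.04 0 0 0 0 0;-1 -0.05 0 -0.04 0 0 0;-1 -0.05 0 -0.08 0 0 0;-1 -0.08 0.03 -0.12 0 0 0;-1 -0.12 0.06 -0.16 0 0 0;-1 -0.12 0.06 -0.16 0 0 0")

```text
time: 14.05
tcp_pos: [411.9, -365.4, 198.6]
eef_rot: [0.001, 0.993, -0.119, -0.003]
force: [0.2, -1.2, -0.4]
opening: 0.005
```

Call:
play_rows(commands="-1 0 -0.25 -0.05 0 0 0;-1 0 -0.25 -0.05 0 0 0;-1 0 -0.25 -0.05 0 0 0;-1 0 -0.25 -0.05 0 0 0;-1 0 -0.25 -0.05 0 0 0;-1 0 -0.25 -0.05 0 0 0;-1 0 -0.25 -0.05 0 0 0;-1 0 -0.25 -0.05 0 0 0")

```text
time: 14.72
tcp_pos: [472.0, -120.6, 248.9]
eef_rot: [0.002, 0.993, -0.116, -0.001]
force: [0.4, 0.0, -0.2]
opening: 0.005
```

Run:
```python
from bar import *
print(arm.get_obs()['tcp_pos'])
W=lambda P:np.c_[(R@np.array(P,float)[:,:2].T).T+C,np.array(P,float)[:,2]]
for n in('top','scene'):
    im=arm.capture(n);np.save(f'pics/{n}9.npy',im);c=arm.get_calibration(n);g=im.mean(2)
    # bar: brightness along & across its shut line, pin top darkness, dial
    print(n,'across bar (x=-55..-25) at y=-30,-10,5,25:')
    for y in(-30,-10,5,25):
        px=proj(c,W([[x,y,23] for x in range(-60,-24,3)]));print(y,[int(g[int(round(v)),int(round(u))]) for u,v in px])
    print('pin z23..59',[int(g[int(round(v)),int(round(u))]) for u,v in proj(c,W([[-40,19,z] for z in range(23,63,4)]))], 'old pin',[int(g[int(round(v)),int(round(u))]) for u,v in proj(c,W([[-106.9,-89.9,z] for z in (23,40,55)]))])
    u,v=proj(c,W([[0,0,32]]))[0].round().astype(int)
    print(u,v)
    cut=im[v-16:v+17,u-18:u+19];
    m=(g>150).astype(int)
    for r in range(v-22,v+22):print(''.join('%x'%min(15,int(q)//16) for q in g[r,u-30:u+34]))
```

```text
[ 471.98920065 -120.56939164  248.94221626]
top across bar (x=-55..-25) at y=-30,-10,5,25:
-30 [74, 77, 76, 80, 93, 235, 253, 254, 251, 127, 98, 132]
-10 [71, 75, 75, 74, 94, 239, 254, 254, 251, 215, 237, 251]
5 [71, 71, 71, 76, 118, 207, 251, 254, 243, 226, 244, 252]
25 [70, 62, 62, 66, 79, 122, 166, 187, 116, 99, 119, 188]
pin z23..59 [153, 128, 128, 128, 128, 111, 111, 111, 111, 107] old pin [67, 68, 68]
275 194
33333333457779efffffffffffffffeaadefec8aefffffffffffffffffffffff
3333333345787bffffffffffffffffdbcefeeb9aefffffffffffffffffffffff
3333333345788cffffffffffffffffddefffedacffffffffffffffffffffffff
3333333345789dfffffffffffffffecefffffecdffffffffffffffffffffffff
333333334578aeffffffffffffffeccefffffedefffffffffffffffffffffffe
333333444579bfffffffffffffffdadefffffeeefffffffffffffffffffffffd
333334334579dffffffffffffffeb9defffffeddfffffffffffffffffffffffb
33334444457aeffffffffffffffdaadffffffdcdfffffffffffffffffffffffa
33333444458befffffffffffffedddefffffecacffffffffffffffffffffffe9
33333344458cfffffffffffffffffffffffffcacffffffffffffffffffffffd8
33333343459dfffffffffffffffffff
[... 4704 characters left out ...]
ffda9acefffffffffeffffffffedbbefffffffffffffffffff
33343333346aefffec999befffffffffffffffeecaadffffffffffffffffffff
333333333358cffffeb99adfffffffffffeeedbaa9aeffffffffffffffffffff
333343333346aeffffd999bffffeccdddcbbba9999bffffffffeedefffffffff
3333334433458cffffeb99adeecbaaaaaaa9999999beffffffedcbdfffffffff
3333334443346aeffffda99aaaa9999999999999879dffffffedccefffffffff
33333344433458befffeb8999999999999999998767aeffffffeddefffffffff
333333444333469dffffc87899999999999999876579cfffffffffffffffffff
333334444433457befffe96678999999999887655679adffffffffffffffffff
3333334444333469dffffc7556778888877655568abbabefffffffffffffffff
3333333444433457befffe95445555555555689ceffecadffffffffffffffeec
```

Both cameras show the bar at x≈-45 to -35 mm, at the same x from y=-30 to +5 mm, so it is shut. The pin is at its home spot and the case is directly behind the bar.

```bash
python3 -c "
from cell import arm
o=arm.get_obs();print(o['time'],o['force']);print(arm.sign_off())"
```

```text
14.8167 [ 0.04682725 -0.85612741 -0.02774581]
the job is handed in; nothing more can be done
None
```

The gauge is docked and the swing bar is shut behind it; I handed the job in at 14.8 s with the arm clear of everything. I got no verdict back.

- **Gauge:** I pushed it stem first with half-open fingertips until it stopped in the V. The wrist force reached about 13 N there, and I lifted nothing.
- **Swing bar:** I closed the fingers and pushed the pin round to its stop, ending at about 9–11 N at the wrist. In the last top and scene images the bar lies at cradle x of about -45 to -35 mm along its whole length, so it is shut. The pin is at its expected place.
- **Less certain:** before I shut the bar, image measurements of the gauge disagreed by a few mm. The wrist view put the case centre at about (-5, +2) mm from home and the scene view at about (-2, -4) mm, both from coarse pixel picks. The bar shutting fully, and the finger position when the gauge stopped, both say it is home.
- **Loose parts:** I did not measure the tape, adapters and plug again. The arm's path stayed clear of them.

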